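Bolt the fat cells into their caddy

ROBOT

A 7-joint arm with a two-finger parallel gripper is mounted at the origin on the work surface. World frame = base frame: x ahead of the robot, y to its left, z up, the work surface at z = 0. Lengths are in m, angles in rad, forces in N, time in s.
With the tool pointing down it reaches from about 0.4 to 0.875 m from the base axis. Payload 6.5 kg.
Tool frame: the origin (TCP) lies on the centre line of the jaws, within the pads' length; the fingertips stand ctrl.finger_overhang ahead of it and the grasp point (between the pads) lies 5 mm behind it (ctrl.finger_overhang is the distance from the TCP to the fingertips, in m); z points along the fingers, y is the line along which they close (so a half turn about z gives the same grasp; the last joint's range is limited). The gripper opens to 88 mm and grips with 3 to 60 N. Pads are 18 mm wide; open, the fingers measure 123 mm over their backs; the gripper's body (75 mm by 187 mm) begins 45 mm behind the grasp point.
Start: joints at [-1.192, 0.536, -0.004, 1.538, 0.003, 1.067, -0.071], TCP at [0.28, 0.587, 0.217] pointing down, gripper open.
Joint ranges: [-2.7, 2.7], [-0.37, 2.16], [-1.27, 1.26], [0.24, 2.4], [-1.31, 4.45], [0.19, 1.91], [-2.76, 2.76]. Speed limits (rad/s): [2.39, 2.39, 3.14, 3.14, 3.14, 3.14, 3.14].

INTERFACE

Orientations are given as a 3x3 rotation matrix whose columns are the frame's x, y, z axes.
In Python, from bench import monitor, camera, camera_model, ctrl gives the robot as it stands.
- The arm moves only by the shell command python3 -m handwheel 'ROWS' [FORCE]. ROWS is text: rows parted by semicolons, each of 7 numbers parted by spaces: the shift along the tool's x, y, z in m, then the turn, a rotation vector about the tool's x, y, z in degrees, then the closure, from 0 (fully open) to 1 (shut). In form: dx dy dz ax ay az fingers; .... A call has 1 to 20 rows; each row shifts and turns the commanded pose from where the row before left it, along the tool's axes as they then stand; what a row does not reach is not made up. A row lasts 1/12 s, in which the tool goes at most 41.7 mm and 7.16 degrees, less where a joint would pass 70% of its speed; a pose out of reach is approached as far as the arm can. A call with a gripper value outside its range is refused whole. The fingers move at their own pace and stop on an object; FORCE is the grip in N (left out, the last holds). Time passes only in rows, so rows that do not move let the fingers close. It gives the time, the measured TCP pose, the force, the opening and the grip force at its end, in the units of the state.
- monitor.observe(): the state, without advancing time (a new reading comes with each control period).
- camera(name): name is "scene" or "top" or "wrist"; returns (picture, depth): 384x512x3 uint8, red, green, blue; 384x512 float32, m along the optical axis (not along the pixel's ray), 0 where there is no reading.
- camera_model(name): a dict with "fx", "fy", "cx", "cy" (pixels), "world_to_cam" (4x4, takes a point from world to camera coordinates). Camera axes: x right, y down, z forward; pixel columns grow to the right and rows downward; lengths in m; the calibration is good to about 2 mm. A picture is of the moment at which its call begins: read the wrist's pose just before it. camera_model takes no time and is no camera call; for the wrist camera it gives the pose at the moment of the call.
- ctrl.finish_job(): hands the job in; it is judged then, once.
The state is a dict: "t": time; "joint_pos": joint angles; "dq": joint speeds; "effort": joint torques, N m; "position": TCP position; "tool_rot": TCP orientation; "contact_force": force on the tool from outside, world axes, zero at the start; "moment": the same for the moment, N m; "finger_gap": finger opening in m; "grip_force": force on a finger pad.
Only numpy, scipy, OpenCV 4.12 (cv2) and the standard library are available. Lean on these libraries where they do the work, as an engineer would, in place of code of your own. Each camera call takes 0.05 s, during which the arm holds its last target. There are 200 camera calls.

TASK

Two grey printed battery caddies are screwed to the bench, each with its aluminium slide bolt drawn back. Lock in the caddy with the four fat cells: lift its bolt over the small bump in front of it, carry it along until its cover plate lies over the cells, and let it down flat behind the bump, then let go. Leave the bolt of the other caddy, the one with nine thin cells, as it is.

Things in the scene. Friction and masses are not known exactly. Their poses are not given: they have to be found in the camera images.
- bolt_grip (a point): Centre of the upright aluminium grip fin of the bolt of the caddy with four FAT cells (17 mm wide, 2 x 2). Fin: 14 mm thick along x (flat sides, grip here), 24 mm long along y, 36 mm tall, its foot 18 mm below this point. The bolt travels along this +y axis; z up. Ahead, on a neck 8 mm wide at its foot, a 46 x 36 mm cover plate. Cell tops are 50 mm above the bench, 26 mm below this point.
- bolt_slide (a joint): Travel of that bolt along +y, m: 0 drawn back (it starts at 0 to 0.004), 0.056 far stop; friction about 1 N, no spring. A square bump 8 mm high, 12 mm long, crosses the bed 4 mm ahead of the bolt's foot at 0. From 0.040 on the foot is beyond the bump and can come down. Caddy: grey, 64 mm wide, 150 mm long along y, fixed, centre 48 mm ahead of the fin at 0.
- bolt_lift (a joint): Height of that bolt's foot over the bed, m: 0 flat on the bed, as at the start (bed 40 mm above the bench, 36 mm below the grip point), 0.030 the most it lifts. Over 0.008 clears the bump; 0.015 is comfortable. No spring: the bolt (about 0.13 kg) sinks by its own weight; let go over the bump it rests on it at 0.008.
- spare_grip (a point): The same point on the same kind of bolt on the other caddy, of equal size, with nine THIN cells (10.5 mm wide, 3 x 3). To be left alone. The two caddies stand left and right of one another, either way round.
Things that resemble listed ones, but are neither listed nor needed, are in the scene too. Leave any green or purple look-alike of the part that bears bolt_grip alone.

How it is judged:
At the end, for the whole second after the job is handed in: The bolt of the fat-cell caddy is beyond its bump (bolt_slide over 0.038 m, anywhere up to the stop at 0.056) and down on the bed (bolt_lift under 0.003 m), let go and at rest (value of joint bolt_slide above 0.038 m and value of joint bolt_lift below 0.003 m and velocity of joint bolt_slide between -0.01 and 0.01 m/s); the robot touches nothing.
It fails at once if the bolt of the thin-cell caddy is moved by more than 10 mm (distance of spare_grip from where it was at the start of the episode above 0.01 m).
It also fails if it takes over 32 s, if anything falls off the work surface, if the arm or the gripper's body presses on something with over 40 N, if the wrist force passes 120 N, or if a joint passes its speed limit or range.

## Working session

There is one attempt and no reset: what is moved stays moved. The work goes in short steps, Python scripts to look and compute and a shell command to move; the robot and the scene stay as the last step left them, time stands still between calls to the robot, and variables do not carry over. Pictures are saved under pics/ and viewed, at most 10 in all, crops included, and the job is handed in when it is done.

```bash
mkdir -p pics
python3 - <<'E'
from bench import monitor,camera,camera_model,ctrl
import cv2,numpy as np
s=monitor.observe();print(s['t'],s['position'],s['tool_rot'],s['finger_gap'],ctrl.finger_overhang)
for n in("top","scene"):
    p,d=camera(n);cv2.imwrite(f"pics/{n}.png",p[...,::-1]);np.save(f"pics/{n}_d.npy",d)
    m=camera_model(n);print(n,{k:np.round(v,3).tolist() for k,v in m.items()})
E
```

```text
0.0 [0.27941972 0.58619818 0.21577531] [[-9.02730802e-01  4.30205459e-01 -6.01290755e-04]
 [ 4.30205865e-01  9.02729534e-01 -1.51738356e-03]
 [-1.09983768e-04 -1.62846769e-03 -9.99998668e-01]] 0.08822603853417453 0.014
top {'fx': 474.736, 'fy': 474.736, 'cx': 261.814, 'cy': 188.736, 'world_to_cam': [[0.015, -1.0, -0.01, -0.168], [-0.997, -0.014, -0.077, 0.508], [0.077, 0.011, -0.997, 1.0], [0.0, 0.0, 0.0, 1.0]]}
scene {'fx': 358.91, 'fy': 358.91, 'cx': 253.742, 'cy': 186.462, 'world_to_cam': [[-0.734, 0.68, 0.009, 0.491], [0.535, 0.586, -0.609, -0.154], [-0.419, -0.442, -0.793, 1.058], [0.0, 0.0, 0.0, 1.0]]}
```

View pics/top.png

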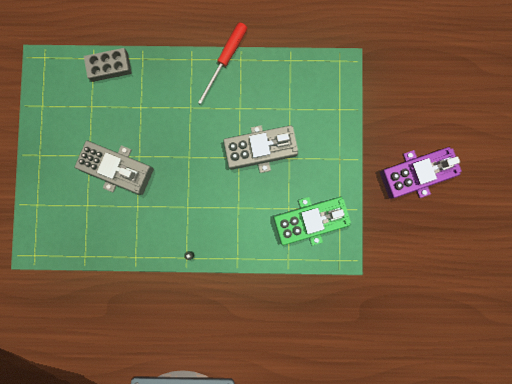

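The top view shows grey caddies at (115,167), with many small cells, and at (260,147), with four fat cells. The green (312,221) and purple (422,174) ones are look-alikes, and (107,64) is a grey block. The caddy at (260,147) fits the description, with its fin near (284,143). I'll confirm this in a crop and measure it.

```bash
cat > h.py <<'E'
import numpy as np
def pts(m,d):
    v,u=np.mgrid[:384,:512];P=np.stack([(u-m['cx'])/m['fx']*d,(v-m['cy'])/m['fy']*d,d],-1)
    T=np.linalg.inv(m['world_to_cam']);return P@T[:3,:3].T+T[:3,3]
E
python3 - <<'E'
import cv2,numpy as np
from bench import camera_model
from h import pts
p=cv2.imread('pics/top.png');d=np.load('pics/top_d.npy')
a=cv2.resize(p[115:185,215:310],None,fx=8,fy=8,interpolation=cv2.INTER_CUBIC)[:560,:760]
cv2.imwrite('pics/crop.png',a)
W=pts(camera_model('top'),d)
r=np.zeros(d.shape,bool);r[115:185,215:310]=1
def rect(mask,n):
    q=W[mask];R=cv2.minAreaRect(q[:,:2].astype(np.float32));print(n,len(q),q.mean(0).round(4),q[:,2].min().round(3),q[:,2].max().round(3),np.round(R[0],4),np.round(R[1],4),round(R[2],1))
rect(r&(W[...,2]>.03)&(W[...,2]<.11),'caddy')
rect(r&(W[...,2]>.085)&(W[...,2]<.11),'fin')
rect(r&(W[...,2]>.046)&(W[...,2]<.054),'cells/plate')
print((W[120:172:3,222:300:4,2]*1000).round().astype(int))
E
```

```text
caddy 2143 [ 0.5982 -0.1562  0.0473] 0.03 0.097 [ 0.6004 -0.1559] [0.065  0.1498] 12.0
fin 88 [ 0.6097 -0.2014  0.0926] 0.085 0.097 [ 0.6102 -0.2013] [0.0139 0.0238] 12.3
cells/plate 368 [ 0.6007 -0.1607  0.0484] 0.046 0.054 [ 0.6015 -0.1611] [0.0493 0.1392] 12.6
[[   5    3    3    0    2    1    2    2    2    2   -3    3   -1    0
     4    1    1    3    1    2]
 [   1    2    0    1    2    5    3    3    0   -2   -1   -3   -2    1
     2    0    1   -2    1   -1]
 [  -2    0   -2    3    2    0    3    1   -3    4    1    1    3    3
     1    1   38   38    0    2]
 [   2   -3    0    0    0    2    2    3    9    9   -1    2   37   40
    39   40   39   48   -2    0]
 [   2    1    2   -1    1    0    0    1   38   41   41   38   39   38
    38   41   48   50    0    0]
 [   3    1    0    3   -2   38   41   40   57   59   61   39   47   51
    93   94   91   48   47    0]
 [   2   38   37   39   38   39   40   56   59   56   58   55   47   40
    94   94   93   45   45   -1]
 [   0   38   39   41   38   47   40   57   54   57   58   58   57   56
    88   83   74   38   43   
[... 354 characters left out ...]
8   39   56   59   58   57   41   38
    42   41   39   35   41    1]
 [   1   39   39   45   49   48   45   39   57   41   39   40   42   38
    39   39   34   22 1034    1]
 [  -1    0   38   48   37   39   41   37   43   42   38   39   40   21
    10    0    1    0   -2    0]
 [   0    3   40   41   40   40   40   42   37   30   16    3    4    3
     6    1    0    4   -1   -1]
 [   0    0   41   39   38   33   19    6    2    5    6    5    3   -2
    -2   -2    5    1    0   -2]
 [   2   -4   25   11    1    1    0   -1   -1    3    9    9   -4    0
    -1    0    1    2   -2    2]
 [   0   -1    1    1   -3   -1    0    3    2    0    3   -1 1034    2
     6    0   -4   -4   -2    1]]
```

View pics/crop.png

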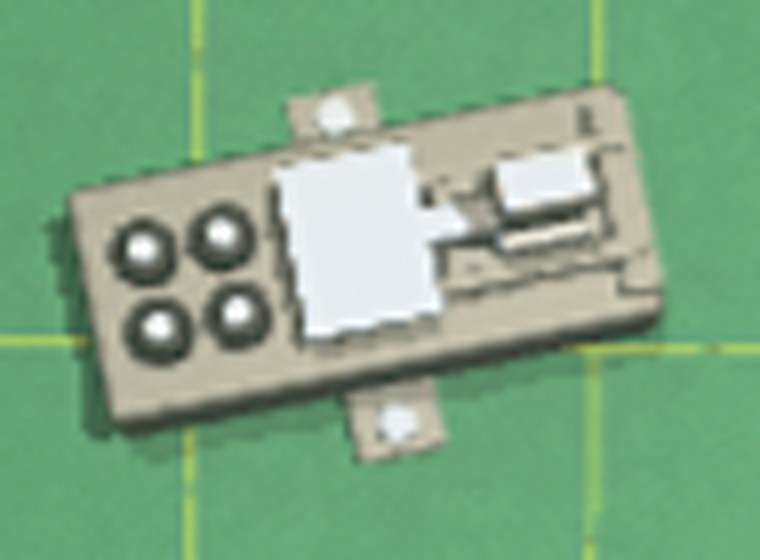

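Confirmed: this is the grey caddy with four fat cells (crop, left). The fin top is at (545,180) in the crop. The fin is at about (0.610, -0.201), with its top at 0.094, and the bolt's +y is 12.2° left of world +y.

```bash
python3 -m handwheel '0 0 0 0 0 6.5 0;0 0 0 0 0 6.5 0;0 0 0 0 0 6.5 0;0 0 0 0 0 6.5 0;0 0 0 0 0 6.5 0;0 0 0 0 0 6.5 0;0 0 0 0 0 6.5 0;0 0 0 0 0 6.5 0;-.035 .0065 0 0 0 0 0;-.035 .0065 0 0 0 0 0;-.035 .0065 0 0 0 0 0;-.035 .0065 0 0 0 0 0;-.035 .0065 0 0 0 0 0;-.035 .0065 0 0 0 0 0;-.035 .0065 0 0 0 0 0;-.035 .0065 0 0 0 0 0;-.035 .0065 0 0 0 0 0;-.035 .0065 0 0 0 0 0;-.035 .0065 0 0 0 0 0;-.035 .0065 0 0 0 0 0'
python3 -m handwheel '-.035 .0065 0 0 0 0 0;-.035 .0065 0 0 0 0 0;-.035 .0065 0 0 0 0 0;-.035 .0065 0 0 0 0 0;-.035 .0065 0 0 0 0 0;-.035 .0065 0 0 0 0 0;-.035 .0065 0 0 0 0 0;-.035 .0065 0 0 0 0 0;-.035 .0065 0 0 0 0 0;-.035 .0065 0 0 0 0 0;-.035 .0065 0 0 0 0 0;-.035 .0065 0 0 0 0 0;0 0 0 0 0 0 0;0 0 0 0 0 0 0'
cat > look.py <<'E'
import sys,cv2,numpy as np
from bench import monitor,camera,camera_model
from h import pts
s=monitor.observe();m=camera_model('wrist');p,d=camera('wrist')
cv2.imwrite('pics/%s.png'%sys.argv[1],p[...,::-1])
W=pts(m,d);R=s['tool_rot'];print(s['t'],s['position'],R.round(3).tolist())
g=np.hypot(W[...,0]-.61,W[...,1]+.2013)<.05
k=g&(W[...,2]>.08)&(W[...,2]<.105)&(d>0)
q=W[k];r=cv2.minAreaRect(q[:,:2].astype(np.float32));print(len(q),q.mean(0),np.percentile(q[:,2],[5,50,95]),r)
e=np.r_[r[0],.0]-s['position'];print('tool dx dy',(R.T@e).round(4),'z to .074',s['position'][2]-.074)
E
python3 look.py w1
```

```text
t: 1.77
position: [0.447, 0.1919, 0.2165]
tool_rot: [[-0.217, 0.976, -0.0], [0.976, 0.217, -0.0], [0.0, -0.0, -1.0]]
contact_force: [1.1, -0.3, 0.5]
finger_gap: 0.0882
grip_force: 0.0
t: 2.93
position: [0.6135, -0.202, 0.2159]
tool_rot: [[-0.213, 0.977, -0.001], [0.977, 0.213, -0.001], [-0.001, -0.001, -1.0]]
contact_force: [0.3, -0.5, -0.6]
finger_gap: 0.0884
grip_force: 0.0
2.9333 [ 0.61346216 -0.20198136  0.21592844] [[-0.213, 0.977, -0.001], [0.977, 0.213, -0.001], [-0.001, -0.001, -1.0]]
343 [ 0.61032787 -0.20099292  0.09298552] [0.0881704  0.09355242 0.0947697 ] ((0.6104846000671387, -0.20216256380081177), (0.013976503163576126, 0.022860143333673477), 12.36097526550293)
tool dx dy [ 0.0006 -0.0027  0.2159] z to .074 0.14192843996737303
```

```bash
python3 -m handwheel '0 -.003 .03 0 0 0 0;0 0 .03 0 0 0 0;0 0 .03 0 0 0 0;0 0 .02 0 0 0 0;0 0 .016 0 0 0 0;0 0 .008 0 0 0 0;0 0 .008 0 0 0 0;0 0 0 0 0 0 0;0 0 0 0 0 0 0' 20 && python3 -m handwheel '0 0 0 0 0 0 1;0 0 0 0 0 0 1;0 0 0 0 0 0 1;0 0 0 0 0 0 1;0 0 0 0 0 0 1;0 0 0 0 0 0 1;0 0 0 0 0 0 1;0 0 0 0 0 0 1;0 0 0 0 0 0 1;0 0 0 0 0 0 1' 20
```

```text
t: 3.73
position: [0.6115, -0.1996, 0.0752]
tool_rot: [[-0.217, 0.976, 0.001], [0.976, 0.217, 0.0], [-0.0, 0.001, -1.0]]
contact_force: [-1.0, 0.4, 0.4]
finger_gap: 0.0884
grip_force: 0.0
t: 4.57
position: [0.6111, -0.2001, 0.0746]
tool_rot: [[-0.217, 0.976, -0.0], [0.976, 0.217, 0.0], [0.0, -0.0, -1.0]]
contact_force: [-0.3, -0.1, 0.3]
finger_gap: 0.0234
grip_force: 0.0
```

Not closed fully yet.

```bash
python3 -m handwheel '0 0 0 0 0 0 1;0 0 0 0 0 0 1;0 0 0 0 0 0 1;0 0 0 0 0 0 1' 20; python3 -m handwheel '0 0 -.004 0 0 0 1;0 0 -.004 0 0 0 1;0 0 -.004 0 0 0 1;0 0 -.004 0 0 0 1;0 0 0 0 0 0 1;0 0 0 0 0 0 1' 20
```

```text
t: 4.9
position: [0.6111, -0.2001, 0.0746]
tool_rot: [[-0.217, 0.976, -0.0], [0.976, 0.217, -0.0], [-0.0, -0.0, -1.0]]
contact_force: [-0.7, -0.6, 0.3]
finger_gap: 0.0007
grip_force: 0.0
t: 5.4
position: [0.6114, -0.2002, 0.0911]
tool_rot: [[-0.217, 0.976, 0.001], [0.976, 0.217, -0.0], [-0.0, 0.001, -1.0]]
contact_force: [0.2, 0.2, -0.3]
finger_gap: 0.0005
grip_force: 0.0
```

The gap closed to 0, so the fingers didn't catch the fin. I'll look before moving.

```bash
python3 look.py w2
python3 - <<'E'
import cv2,numpy as np
from bench import camera,camera_model
from h import pts
p,d=camera('scene');np.save('pics/s2_d.npy',d);m=camera_model('scene');c=m['world_to_cam']@[.61,-.2,.08,1];u=int(m['cx']+m['fx']*c[0]/c[2]);v=int(m['cy']+m['fy']*c[1]/c[2]);print(u,v)
u0=max(u-60,0);v0=max(v-50,0)
a=cv2.resize(p[v0:v0+90,u0:u0+120,::-1],None,fx=5,fy=5,interpolation=cv2.INTER_CUBIC);w=cv2.imread('pics/w2.png')
cv2.imwrite('pics/s2.png',a)
E
```

```text
5.4 [ 0.61136792 -0.20018518  0.09110968] [[-0.217, 0.976, 0.001], [0.976, 0.217, -0.0], [-0.0, 0.001, -1.0]]
527 [ 0.60858577 -0.19460663  0.09139589] [0.0824617  0.09318194 0.09470181] ((0.6091395020484924, -0.19702020287513733), (0.013748365454375744, 0.012895585969090462), 13.127846717834473)
tool dx dy [ 0.0036 -0.0016  0.0911] z to .074 0.017109681493648568
213 189
```

View pics/w2.png

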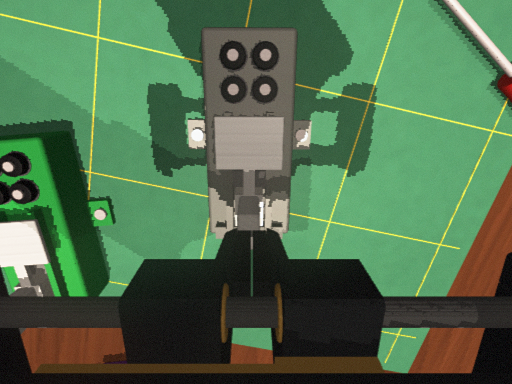

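View pics/s2.png

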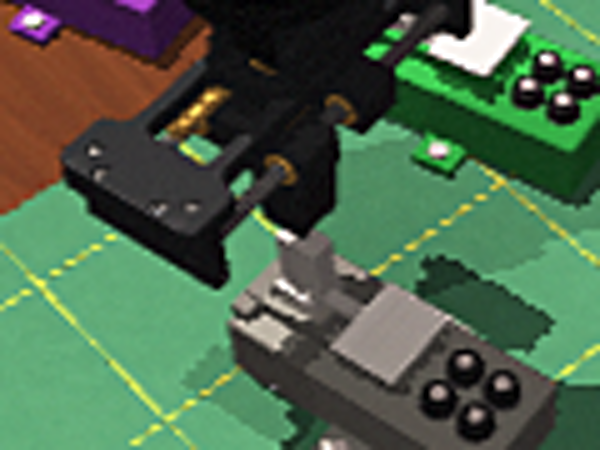

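The wrist view shows the closed fingers (250,250) beside and behind the fin (250,212). The scene crop shows the same: fingertip (300,215), fin (305,265). I'll measure where the fingertips really are in the depth images.

Run:
```python
import cv2,numpy as np
from bench import monitor,camera,camera_model
from h import pts
s=monitor.observe();R=s['tool_rot'];o=s['position']
for n in('scene','top','wrist'):
    m=camera_model(n);p,d=camera(n);W=pts(m,d);L=(W-o)@R
    k=(d>0)&(p.max(-1)<75)&(np.abs(L[...,0])<.06)&(np.abs(L[...,1])<.025)&(L[...,2]>-.04)&(W[...,2]>.062)
    q=L[k];print(n,k.sum(),'tool-frame 1..99%:',np.percentile(q,[1,50,99],axis=0).round(4).tolist() if len(q) else '')
    if len(q):
        for a,b in((-.04,-.02),(-.02,-.005),(-.005,.01),(.01,.03)):
            z=q[(q[:,2]>a)&(q[:,2]<b)]
            if len(z)>4:print('  z',a,b,len(z),np.percentile(z[:,:2],[3,50,97],axis=0).round(4).tolist())
    f=(d>0)&(p.max(-1)>85)&(np.hypot(W[...,0]-.61,W[...,1]+.2)<.04)&(W[...,2]>.064)&(W[...,2]<.1)
    print('  fin',f.sum(),np.percentile(L[f],[3,50,97],axis=0).round(4).tolist() if f.sum() else '')
```

```text
scene 64 tool-frame 1..99%: [[-0.0078, -0.0118, -0.0394], [0.0095, 0.0047, -0.0307], [0.0121, 0.0154, -0.0118]]
  z -0.04 -0.02 61 [[-0.0051, -0.0116], [0.0096, 0.0048], [0.012, 0.0152]]
  fin 91 [[-0.0112, -0.0076, -0.0028], [0.003, 0.0045, 0.0062], [0.0104, 0.0064, 0.0262]]
top 0 tool-frame 1..99%: 
  fin 0 
wrist 887 tool-frame 1..99%: [[0.0079, -0.0136, -0.0399], [0.0089, 0.0002, -0.0323], [0.0106, 0.0141, -0.0216]]
  z -0.04 -0.02 887 [[0.0081, -0.0127], [0.0089, 0.0002], [0.0105, 0.0133]]
  fin 512 [[0.0003, -0.0076, -0.0042], [0.0071, -0.0016, -0.0026], [0.0094, 0.0056, 0.023]]
```

Laterally the tool is on target, but the visible fingertips end about 20 mm above the reported TCP instead of 14 mm below it. So they closed just above the fin. I'll check the tip height once, directly.

Run:
```python
import numpy as np
from bench import monitor,camera,camera_model,ctrl
from h import pts
s=monitor.observe();o=s['position'];print(o,ctrl.finger_overhang,s['joint_pos'])
for n,c,r in(('wrist',(240,262),range(190,300,5)),('scene',(207,213),range(165,200,2))):
    m=camera_model(n);p,d=camera(n);W=pts(m,d);L=(W-o)@s['tool_rot']
    for v in r:
        for u in c: print(v,u,p[v,u],L[v,u].round(3),W[v,u,2].round(3),end=' | ')
        print()
    T=np.linalg.inv(m['world_to_cam']);print(n,'cam in tool',((T[:3,3]-o)@s['tool_rot']).round(3))
```

```text
[ 0.61093217 -0.20008036  0.09040437] 0.014 [-0.02674534  0.70596738  0.40028003  1.6637182  -0.34540296  0.84297831
  0.73828339]
190 240 [88 84 73] [ 0.009 -0.008  0.044] 0.046 | 190 262 [100  96  85] [0.009 0.008 0.044] 0.046 | 
195 240 [96 90 82] [ 0.009 -0.008  0.034] 0.057 | 195 262 [100  94  87] [0.009 0.008 0.033] 0.058 | 
200 240 [83 81 74] [ 0.009 -0.007  0.024] 0.067 | 200 262 [124 116 109] [0.005 0.008 0.033] 0.058 | 
205 240 [82 76 72] [ 0.009 -0.007  0.014] 0.076 | 205 262 [249 250 252] [0.001 0.008 0.034] 0.057 | 
210 240 [91 88 80] [ 0.009 -0.007  0.006] 0.084 | 210 262 [247 245 240] [-0.002  0.008  0.033] 0.058 | 
215 240 [97 93 82] [ 0.009 -0.006 -0.002] 0.093 | 215 262 [249 251 253] [-0.006  0.008  0.033] 0.058 | 
220 240 [110 103  95] [ 0.006 -0.006 -0.003] 0.094 | 220 262 [248 249 251] [-0.01   0.008  0.032] 0.059 | 
225 240 [110 107  97] [ 0.003 -0.006 -0.004] 0.094 | 225 262 [250 252 253] [-0.014  0.008  0.033] 0.058 | 
230 240 [65 63 56] [ 0.008 -0.006 -0.02 ] 0.111 | 230 262 [101  96  86] [ 0.008  0.006 -0.021] 0.112 | 
235 240 [29 30 29] [ 0.009 -0.005 -0.02
[... 2483 characters left out ...]
15 106 102] [ 0.002  0.002 -0.004] 0.094 | 
189 207 [ 88 171 118] [-0.057 -0.034  0.088] 0.003 | 189 213 [100  96  90] [ 0.003  0.005 -0.   ] 0.09 | 
191 207 [139 159 132] [-0.029 -0.007  0.045] 0.045 | 191 213 [96 91 90] [0.003 0.005 0.007] 0.083 | 
193 207 [160 148 137] [-0.025 -0.002  0.045] 0.046 | 193 213 [95 89 85] [0.003 0.006 0.014] 0.076 | 
195 207 [154 146 133] [-0.02   0.004  0.042] 0.048 | 195 213 [88 82 80] [0.001 0.005 0.025] 0.066 | 
197 207 [52 49 44] [-0.021  0.004  0.051] 0.04 | 197 213 [108  97  96] [-0.     0.005  0.034] 0.057 | 
199 207 [205 195 180] [-0.013  0.013  0.042] 0.048 | 199 213 [143 133 128] [0.002 0.008 0.036] 0.055 | 
scene cam in tool [ 0.354  0.359 -0.651]
```

Both cameras put the tips at z≈0.112 with the TCP reported at 0.090. The real tool therefore stands about 35 mm higher than reported. I'll open, then go 52 mm down by camera reckoning (tips at ≈0.060).

```bash
python3 -m handwheel '-.002 0 0 0 0 0 0;0 0 0 0 0 0 0;0 0 0 0 0 0 0;0 0 0 0 0 0 0;0 0 0 0 0 0 0;0 0 0 0 0 0 0;0 0 0 0 0 0 0;0 0 0 0 0 0 0;0 0 0 0 0 0 0;0 0 0 0 0 0 0;0 0 0 0 0 0 0' 20; python3 -m handwheel '0 0 .01 0 0 0 0;0 0 .01 0 0 0 0;0 0 .01 0 0 0 0;0 0 .008 0 0 0 0;0 0 .006 0 0 0 0;0 0 .004 0 0 0 0;0 0 .004 0 0 0 0;0 0 0 0 0 0 0' 20
```

```text
t: 6.67
position: [0.6115, -0.2021, 0.0906]
tool_rot: [[-0.217, 0.976, -0.0], [0.976, 0.217, -0.0], [-0.0, -0.0, -1.0]]
contact_force: [1.1, -0.7, -0.4]
finger_gap: 0.0718
grip_force: 0.0
t: 7.33
position: [0.6111, -0.202, 0.0378]
tool_rot: [[-0.217, 0.976, -0.001], [0.976, 0.217, 0.0], [0.0, -0.001, -1.0]]
contact_force: [-0.2, 0.7, 0.8]
finger_gap: 0.0882
grip_force: 0.0
```

```bash
python3 -m handwheel '0 0 0 0 0 0 1;0 0 0 0 0 0 1;0 0 0 0 0 0 1;0 0 0 0 0 0 1;0 0 0 0 0 0 1;0 0 0 0 0 0 1;0 0 0 0 0 0 1;0 0 0 0 0 0 1;0 0 0 0 0 0 1;0 0 0 0 0 0 1;0 0 0 0 0 0 1;0 0 0 0 0 0 1;0 0 0 0 0 0 1;0 0 0 0 0 0 1' 20
```

```text
t: 8.5
position: [0.6101, -0.2026, 0.0386]
tool_rot: [[-0.216, 0.976, -0.002], [0.976, 0.216, 0.0], [0.001, -0.002, -1.0]]
contact_force: [-5.7, -0.5, 5.7]
finger_gap: 0.0139
grip_force: 20.0
```

The fin is gripped (gap 13.9 mm). Lift, then check.

```bash
python3 -m handwheel '0 0 -.004 0 0 0 1;0 0 -.004 0 0 0 1;0 0 -.004 0 0 0 1;0 0 -.004 0 0 0 1;0 0 0 0 0 0 1;0 0 0 0 0 0 1' 25; python3 look.py w3
```

```text
t: 9.0
position: [0.6102, -0.2025, 0.0546]
tool_rot: [[-0.216, 0.976, -0.002], [0.976, 0.216, -0.0], [0.0, -0.002, -1.0]]
contact_force: [-5.3, -2.0, -1.1]
finger_gap: 0.0135
grip_force: 25.0
9.0 [ 0.61017375 -0.20245639  0.05461299] [[-0.216, 0.976, -0.002], [0.976, 0.216, -0.0], [0.0, -0.002, -1.0]]
2360 [ 0.60898847 -0.19310868  0.09401127] [0.08180881 0.09490087 0.10409464] ((0.6086685657501221, -0.19321539998054504), (0.024061711505055428, 0.03854463994503021), 71.88568115234375)
tool dx dy [0.0093 0.0006 0.0546] z to .074 -0.019387012996739374
```

The load is now about the bolt's weight, so it has lifted. Carry it forward, then lower it.

```bash
python3 -m handwheel '.005 0 0 0 0 0 1;.006 0 0 0 0 0 1;.006 0 0 0 0 0 1;.006 0 0 0 0 0 1;.006 0 0 0 0 0 1;.006 0 0 0 0 0 1;.006 0 0 0 0 0 1;.006 0 0 0 0 0 1;0 0 0 0 0 0 1;0 0 0 0 0 0 1'; python3 -m handwheel '0 0 .003 0 0 0 1;0 0 .003 0 0 0 1;0 0 .003 0 0 0 1;0 0 .003 0 0 0 1;0 0 .002 0 0 0 1;0 0 .001 0 0 0 1;0 0 .001 0 0 0 1;0 0 0 0 0 0 1;0 0 0 0 0 0 1'; python3 look.py w4
```

```text
t: 9.88
position: [0.5999, -0.1553, 0.0543]
tool_rot: [[-0.217, 0.976, -0.003], [0.976, 0.217, 0.001], [0.002, -0.003, -1.0]]
contact_force: [-6.0, -1.4, -1.5]
finger_gap: 0.014
grip_force: 25.0
t: 10.63
position: [0.6, -0.1561, 0.0386]
tool_rot: [[-0.216, 0.976, -0.002], [0.976, 0.216, 0.001], [0.001, -0.002, -1.0]]
contact_force: [-5.7, -1.0, 1.4]
finger_gap: 0.0141
grip_force: 25.0
10.6333 [ 0.60001223 -0.15609321  0.03862127] [[-0.216, 0.976, -0.002], [0.976, 0.216, 0.001], [0.001, -0.002, -1.0]]
785 [ 0.60108591 -0.15781603  0.09320731] [0.08386488 0.09370695 0.09498953] ((0.6003277897834778, -0.1585703343153), (0.02639913186430931, 0.012447916902601719), 8.988349914550781)
tool dx dy [-0.0025 -0.0001  0.0386] z to .074 -0.03537873391721633
```

View pics/w4.png

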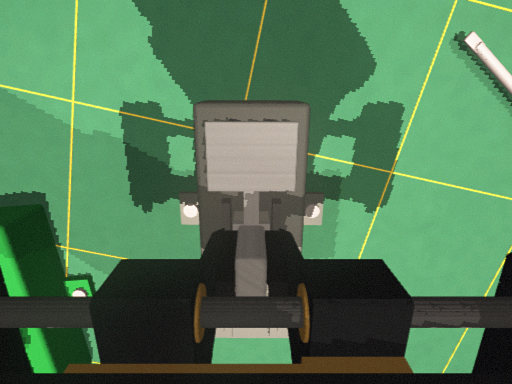

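The cover plate (251,157) now lies over the cells and the fin is down, its top at 0.094 as at the start. Release, rise clear and verify.

```bash
python3 -m handwheel '0 0 0 0 0 0 0;0 0 0 0 0 0 0;0 0 0 0 0 0 0;0 0 0 0 0 0 0;0 0 0 0 0 0 0;0 0 0 0 0 0 0;0 0 0 0 0 0 0;0 0 0 0 0 0 0;0 0 -.01 0 0 0 0;0 0 -.02 0 0 0 0;0 0 -.03 0 0 0 0;0 0 -.03 0 0 0 0;0 0 -.03 0 0 0 0;0 0 -.03 0 0 0 0;0 0 0 0 0 0 0;0 0 0 0 0 0 0'; sed -i 's/-.61,W/-.60,W/;s/+.2013)/+.155)/' look.py; python3 look.py w5
```

```text
t: 12.02
position: [0.6026, -0.1566, 0.1911]
tool_rot: [[-0.217, 0.976, 0.004], [0.976, 0.217, -0.001], [-0.001, 0.004, -1.0]]
contact_force: [0.1, 0.6, -0.5]
finger_gap: 0.0883
grip_force: 0.0
12.0167 [ 0.60260727 -0.15660353  0.19114357] [[-0.217, 0.976, 0.004], [0.976, 0.217, -0.001], [-0.001, 0.004, -1.0]]
413 [ 0.6000559  -0.15499975  0.09291364] [0.0866512  0.09357133 0.09481626] ((0.6002495288848877, -0.15637777745723724), (0.013171939179301262, 0.02407739870250225), 12.383057594299316)
tool dx dy [ 0.001  -0.003   0.1911] z to .074 0.117143565212714
```

View pics/w5.png

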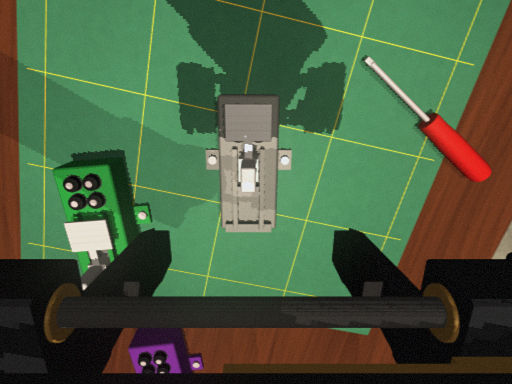

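The plate (248,122) is over the cells and the fin (248,178) is free. It moved 46.8 mm, and its top is at the same height as at the start.

```bash
python3 -c "
from bench import ctrl;print(ctrl.finish_job())"
```

```text
the job is handed in; nothing more can be done
None
```

The fat-cell caddy is locked in: its bolt moved about 47 mm past the bump, lies flat on the bed and is let go. I never went near the thin-cell caddy, and the job was handed in at about 12 s with no verdict returned.

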